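# Set up a lens and a viewing screen on a laser line

### The job

Set up the beam line on the optical table: stand the square lens holder on the laser's side of the low stop bar, its lens square-on and centred on the laser's line, and bring its base gently up against the bar until it touches flush. Stand the white viewing screen exactly midway between the two short pillars, square across the same line. Leave everything else as it is.

Things in the scene. Friction and masses are not known exactly. Their poses are not given: they have to be found in the camera images.
- laser: Black finned laser head bolted down, about 185 long x 80 wide x 100 high mm. Origin on the table directly below the round aperture at its front face (+x end); its +x axis is the beam's direction, the laser's line is its local y = 0; aperture and beam 70 mm above the table. The head lies at x from -185 to 0 mm.
- bar: Low straight dark steel stop bar bolted to the table across the laser's line, 15 (x) x 100 (y) x 15 high mm. Origin at the centre of its underside, axes parallel to the laser's, so its face towards the laser is at x = -7.5 mm. Its middle may be up to 15 mm to one side of the laser's line; it lies 130 to 170 mm ahead of the aperture. Rigid; it may be pressed with at most 45 N.
- pillars: The pair of short upright dark steel pillars beyond the bar, bolted to the table, 20 mm diameter on 34 mm flanges 6 mm thick, 75 mm high, at y = -75 and +75 mm. Origin on the table midway between them, on the laser's line; axes parallel to the laser's.
- lens: Loose lens holder, about 0.35 kg: aluminium base 50 (x) x 60 (y) x 12 high mm, a thin post, and a square black frame 14 thick (x) x 56 wide (y), from 42 to 98 mm high, holding a round glass lens centred 70 mm above the origin. Origin: centre of the underside; x is the lens's axis. Same from both sides: either may face the laser. Grip the frame by its flat faces.
- screen: Loose white viewing screen, 0.28 kg: a plate 10 thick (x) x 70 wide (y), from 12 to 100 mm high, on a dark steel foot 40 (x) x 60 (y) x 12 high mm. Origin at the centre of the underside; x is the plate's normal. Same from both sides.
- iris: Bystander: small round iris on a post and round foot 40 mm in diameter, 72 mm high; leave alone. Origin under its centre.
- jar: Bystander: amber jar, 56 mm diameter, 70 mm high; leave alone. Origin under its centre.
- puck: Bystander: flat round aluminium sensor head, 64 mm diameter, 24 mm high; leave alone. Origin under its centre.
- post: Bystander: plain steel post standing upright, 25 mm diameter, 75 mm high; leave alone. Origin under its centre.
- driver: Bystander: screwdriver with black handle lying on the table, 160 mm long along its x; leave alone.
- magbase: Bystander, fixed: dark steel magnetic base 50 x 60 x 55 mm with a thin rod to 115 mm high. Origin under its centre.
- tray: Bystander, fixed: open grey parts tray 90 x 70 x 20 mm. Origin under its centre.
Things that resemble listed ones, but are neither listed nor needed, are in the scene too. Leave any blue look-alike of the laser alone.

How it is judged:
By the outcome, as a careful person would: the job done as asked, in the order asked, and still so for the second after the job is handed in, with the robot touching nothing.
It also fails if it takes over 67 s, if anything falls off the work surface, if the arm or the gripper's body presses on something with over 40 N, if the wrist force passes 120 N, or if a joint passes its speed limit or range.

### The arm

A 6-joint arm with a two-finger parallel gripper is mounted at the origin on the work surface. World frame = base frame: x ahead of the robot, y to its left, z up, the work surface at z = 0. Lengths are in m, angles in rad, forces in N, time in s.
With the tool pointing down it reaches from about 0.35 to 0.725 m from the base axis. Payload 6 kg.
Tool frame: the origin (TCP) lies at the very end of the fingers, on their centre line; the grasp point (between the pads) lies 19 mm behind it (r.grip_depth is the distance from the TCP to the grasp point, in m); z points along the fingers, y is the line along which they close (so a half turn about z gives the same grasp; the last joint's range is limited). The gripper opens to 85 mm and grips with 20 to 120 N. Pads are 22 mm wide; open, the fingers measure 114 mm over their backs; the gripper's body (76 mm by 85 mm) begins 54 mm behind the grasp point. The pads swing forward as they close: fully open they stand 13 mm farther back than shut.
Start: joints at [1.441, 0.04, 0.085, 0, -1.615, -0.334], TCP at [0.268, 0.537, 0.231] pointing down, gripper open.
Joint ranges: [-2.56, 2.56], [-1.29, 2.01], [-1.08, 1.49], [-3.29, 1.98], [-2.81, -0.18], [-2.99, 2.99]. Speed limits (rad/s): [2.57, 2.57, 3.01, 3.14, 3.14, 3.14].

### API

Orientations are given as [roll, pitch, yaw] about the fixed x, y, z axes, in that order (R = Rz(yaw) Ry(pitch) Rx(roll)).
In Python, from plant import r gives the robot as it stands.
- The arm moves only by the tool arm_command, never from a script. Its argument "series" is a list of rows, each an object with "travel": the shift along the tool's x, y, z in m, a list of three; "delta_rot": the turn, a rotation vector about the tool's x, y, z in rad, a list of three. A call has 1 to 12 rows; each row shifts and turns the commanded pose from where the row before left it, along the tool's axes as they then stand; what a row does not reach is not made up. A row lasts 1/12 s, in which the tool goes at most 41.7 mm and 7.16 degrees, less where a joint would pass 70% of its speed; a pose out of reach is approached as far as the arm can. A call is refused whole if a number of a shift passes 0.0417 or a number of a turn 0.125, either way. A call with a gripper value outside its range is refused whole. "gripper" is the opening, from -1 (shut) to 1 (fully open), set as the call begins (left out, the last holds). The fingers move at their own pace and stop on an object; "grip_force" is the grip in N (left out, the last holds). Time passes only in rows, so rows that do not move let the fingers close. It gives the time, the measured TCP pose, the force, the opening and the grip force at its end, in the units of the state.
- r.sense(): the state, without advancing time (a new reading comes with each control period).
- r.camera(name): name is "side" or "top"; returns a dict with "color" (480x640x3 uint8, blue, green, red), "camera_matrix" (3x3 intrinsics, pixels), "xyz" and "attitude" of the camera in the world. Camera axes: x right, y down, z forward; pixel columns grow to the right and rows downward; lengths in m; the calibration is good to about 2 mm. A picture is of the moment at which its call begins. There is no depth.
- r.close_job(): hands the job in; it is judged then, once.
The state is a dict: "time_s": time; "joints": joint angles; "joint_vel": joint speeds; "joint_efforts": joint torques, N m; "ee_pos": TCP position; "ee_rot": TCP orientation; "ft_force": force on the tool from outside, world axes, zero at the start; "wrist_torque": the same for the moment, N m; "opening": opening from 0.0 (shut) to 1.0 (fully open); "gripper_force": force on a finger pad.
Only numpy, scipy, OpenCV 4.12 (cv2) and the standard library are available. Lean on these libraries where they do the work, as an engineer would, in place of code of your own. Each camera call takes 0.05 s, during which the arm holds its last target. There are 200 camera calls.

## Working session

There is one attempt and no reset: what is moved stays moved. The work goes in short steps, Python scripts to look and compute and a tool call to move; the robot and the scene stay as the last step left them, time stands still between calls to the robot, and variables do not carry over. Pictures are saved under pics/ and viewed, at most 10 in all, crops included, and the job is handed in when it is done.

Besides the shell and the picture viewer there is one more tool, called after "Request:" by a JSON object that holds its "method" and its "body". arm_command: Moves the arm, as the interface text tells. Its arguments: {"type":"object","properties":{"series":{"type":"array","items":{"type":"object","properties":{"travel":{"type":"array","items":{"type":"number"}},"delta_rot":{"type":"array","items":{"type":"number"}}}}},"gripper":{"type":"number"},"grip_force":{"type":"number"}},"required":["series"]}

```bash
mkdir -p pics; ls; python3 - <<'E'
from plant import r
import cv2,pickle
d={}
for n in("top","side"):
    c=r.camera(n); d[n]=c; cv2.imwrite(f"pics/{n}0.png",c["color"]); print(n,c["camera_matrix"].tolist(),c["xyz"],c["attitude"])
pickle.dump(d,open("c0.pkl","wb"))
s=r.sense(); print(s)
E
```

```text
pics
top [[571.5211577896209, 0.0, 323.00356649990954], [0.0, 571.5211577896209, 241.09797110059105], [0.0, 0.0, 1.0]] [ 0.47501894 -0.0093817   1.40600143] [-3.07146543 -0.01145629 -1.54317844]
side [[439.04279911338006, 0.0, 317.593672524516], [0.0, 439.04279911338006, 238.6894075526953], [0.0, 0.0, 1.0]] [0.36799186 0.5504965  0.7970417 ] [-2.45854901e+00 -1.90914270e-03 -2.79526794e+00]
{'time_s': 0.1, 'joints': array([ 1.44069255e+00,  4.07910707e-02,  8.38822947e-02, -4.09997661e-04,
       -1.61545700e+00, -3.33696566e-01]), 'joint_vel': array([ 0.00114677, -0.0031664 ,  0.00058701,  0.00168067, -0.00039883,
        0.00251897]), 'joint_efforts': array([-4.91473023e-03, -3.69345474e+01,  3.48280942e+01,  6.95183650e+00,
       -4.53669374e-03,  6.94159823e-07]), 'ee_pos': array([0.26821457, 0.53639113, 0.23034046]), 'ee_rot': array([ 3.13997562e+00, -1.27031375e-04, -4.63782254e-01]), 'ft_force': array([-0.09546628, -0.42115318, -0.85142345]), 'wrist_torque': array([ 0.0416237 ,  0.0161989 , -0.01667344]), 'gripper_force': 0.0, 'opening': 0.9970484990339292}
```

View pics/top0.png

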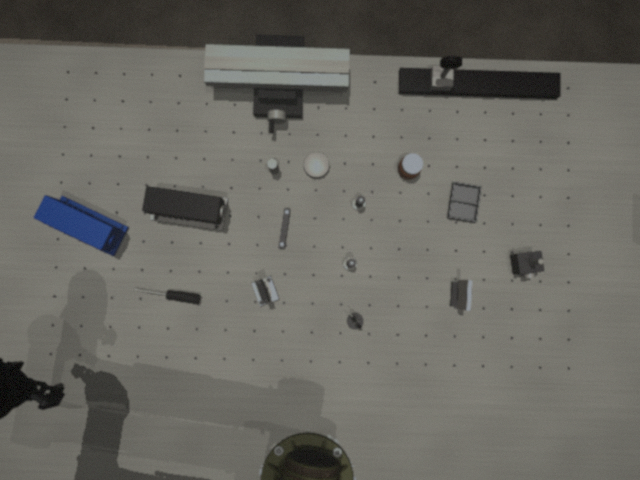

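View pics/side0.png

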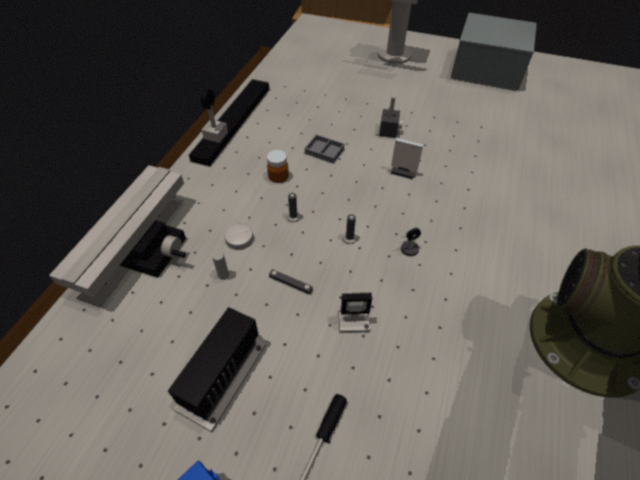

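The top view shows the laser at (185,205) firing right, the bar at (285,228), the pillars at (360,202) and (350,263), the lens at (265,290) and the screen at (462,295). The side view agrees. Next I'll look at enlarged crops.

```bash
python3 - <<'E'
import cv2,pickle
d=pickle.load(open("c0.pkl","rb"))
t=d["top"]["color"]; s=d["side"]["color"]
a=cv2.resize(t[170:345,130:390],None,fx=3,fy=3,interpolation=cv2.INTER_CUBIC)
b=cv2.resize(s[120:430,165:435],None,fx=1.9,fy=1.9,interpolation=cv2.INTER_CUBIC)
cv2.imwrite("pics/tc.png",cv2.convertScaleAbs(a,alpha=1.5)); cv2.imwrite("pics/sc.png",cv2.convertScaleAbs(b,alpha=1.5))
E
```

```text
(no output)
```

View pics/tc.png

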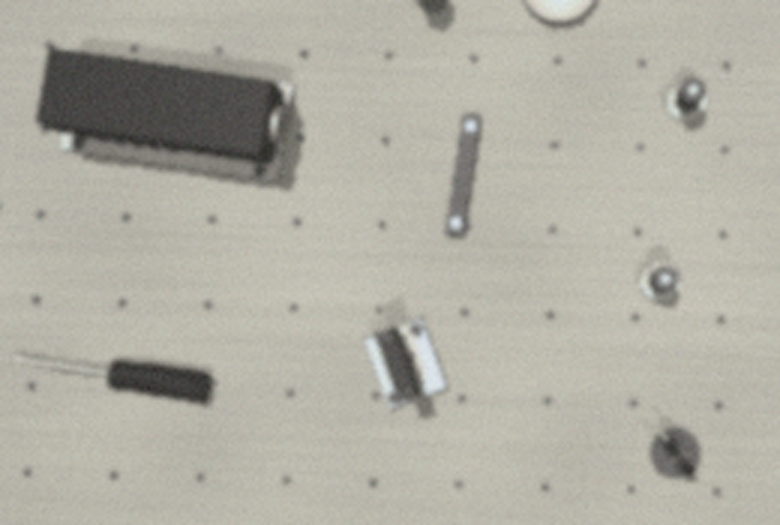

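View pics/sc.png

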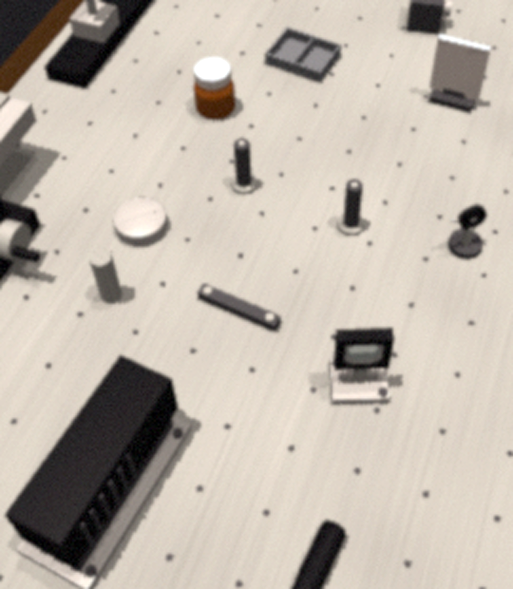

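The crops resolve everything. The bar's end screws are at crop (471,125) and (456,223), the pillar caps at (692,88) and (663,280), and the lens base at about (405,360). Next I'll average some frames and measure.

```bash
cat > h.py <<'E'
import numpy as np,cv2,pickle
from scipy.spatial.transform import Rotation as R
from plant import r
def snap(n,k=4):
    cs=[r.camera(n) for _ in range(k)]; c=cs[0]; c["color"]=np.mean([x["color"] for x in cs],0).astype(np.uint8); return c
def ray(c,uv):
    K=c["camera_matrix"]; u=np.atleast_2d(uv).astype(float)
    d=np.c_[(u-K[:2,2])/[K[0,0],K[1,1]],np.ones(len(u))]
    return R.from_euler("xyz",c["attitude"]).apply(d)
def plane(c,uv,z):
    d=ray(c,uv); p=np.array(c["xyz"]); return p+d*((z-p[2])/d[:,2])[:,None]
def proj(c,P):
    q=R.from_euler("xyz",c["attitude"]).inv().apply(np.atleast_2d(P)-c["xyz"]); K=c["camera_matrix"]
    return q[:,:2]/q[:,2:]*[K[0,0],K[1,1]]+K[:2,2]
def blobs(img,box,lo,hi,amin=8):
    x0,y0,x1,y1=box; g=cv2.cvtColor(img[y0:y1,x0:x1],cv2.COLOR_BGR2GRAY)
    g=cv2.resize(g,None,fx=4,fy=4,interpolation=cv2.INTER_CUBIC)
    m=cv2.inRange(g,lo,hi); cs,_=cv2.findContours(m,cv2.RETR_EXTERNAL,cv2.CHAIN_APPROX_NONE)
    f=lambda p:(np.asarray(p,float)+.5)/4-.5+[x0,y0]
    return [dict(a=cv2.contourArea(k)/16,c=f(np.array(cv2.minAreaRect(k)[0])),box=f(cv2.boxPoints(cv2.minAreaRect(k))),k=f(k[:,0])) for k in sorted(cs,key=cv2.contourArea,reverse=True) if cv2.contourArea(k)/16>=amin]
E
python3 - <<'E'
from h import *
np.set_printoptions(precision=4,suppress=True)
t=snap("top");s=snap("side");pickle.dump((t,s),open("c1.pkl","wb"))
g=cv2.cvtColor(t["color"],cv2.COLOR_BGR2GRAY); print("table",np.median(g[170:340,230:450]),np.median(cv2.cvtColor(s["color"],cv2.COLOR_BGR2GRAY)[150:350,250:400]))
def show(n,c,box,lo,hi,z,amin=8,m=2):
    for b in blobs(c["color"],box,lo,hi,amin)[:m]: print(n,"a",b["a"],"px",b["c"],"xy",plane(c,b["c"],z)[0,:2],"corn",plane(c,b["box"],z)[:,:2].round(4).tolist())
show("laser",t,(135,175,235,240),0,60,.1)
show("bar",t,(272,200,298,255),0,115,.015)
show("barscrew",t,(272,200,298,255),150,255,.015,2,4)
for z in(.075,):
  show("pilA dark",t,(345,188,375,218),0,95,z);show("pilB dark",t,(335,250,365,280),0,95,z)
show("lens",t,(245,270,285,310),0,70,.098)
show("lensbase",t,(245,270,285,310),170,255,.012,8,3)
show("screen",t,(440,270,485,320),165,255,.1);show("screen d",t,(440,270,485,320),0,90,.012)
def up(b,f=8): x0,y0,x1,y1=b;return cv2.resize(t["color"][y0:y1,x0:x1],None,fx=f,fy=f,interpolation=cv2.INTER_CUBIC)
A=np.hstack([up((335,185,375,220)),up((335,250,375,285))]);B=np.hstack([up((245,270,285,305)),up((442,272,482,307))])
cv2.imwrite("pics/det.png",np.vstack([A,B]))
E
```

```text
table 123.0 144.0
laser a 2096.53125 px [183.3307 207.2105] xy [0.6359 0.3007] corn [[0.6112, 0.3955], [0.6836, 0.3881], [0.6608, 0.2054], [0.5884, 0.2135]]
bar a 375.9375 px [284.0886 228.2795] xy [0.6018 0.0732] corn [[0.5491, 0.0902], [0.6568, 0.0825], [0.6548, 0.0563], [0.5471, 0.064]]
pilA dark a 118.78125 px [359.625 203.875] xy [ 0.6589 -0.1056] corn [[0.6793, -0.0939], [0.6799, -0.1162], [0.6386, -0.1172], [0.6379, -0.0949]]
pilB dark a 86.65625 px [350.723  265.1622] xy [ 0.5146 -0.0881] corn [[0.5286, -0.0767], [0.5299, -0.0979], [0.5006, -0.0996], [0.4993, -0.0784]]
lens a 165.375 px [263.1647 291.2113] xy [0.449  0.1113] corn [[0.4722, 0.1296], [0.4785, 0.1118], [0.4259, 0.0929], [0.4196, 0.1107]]
screen d a 479.84375 px [457.9757 296.1391] xy [ 0.4484 -0.355 ] corn [[0.4053, -0.3322], [0.493, -0.3367], [0.4916, -0.3778], [0.4039, -0.3732]]
```

View pics/det.png

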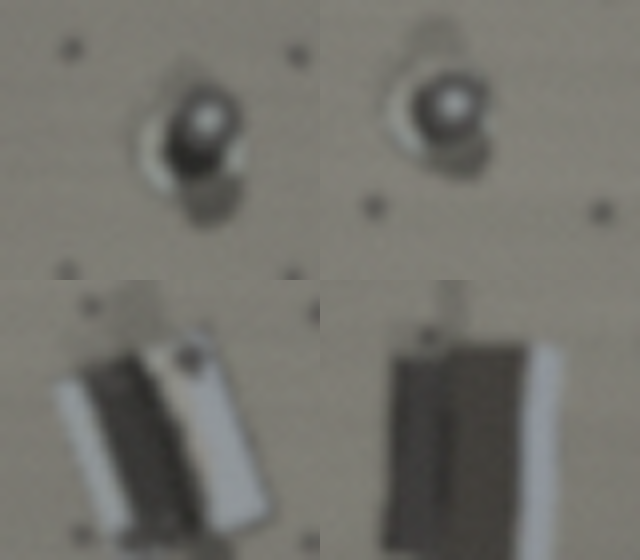

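The detail picture shows cap discs at the pillar-top centres (px ≈ 360.5,199.2 and 351.2,262.4) with the flanges partly hidden. The lens frame is dark over a bright base, and the screen's plate top is the bright strip at px u ≈ 509/8 from its left edge. I'll now measure these and triangulate.

```bash
python3 - <<'E'
from h import *
np.set_printoptions(precision=4,suppress=True)
t,s=pickle.load(open("c1.pkl","rb"))
def bl(n,c,box,lo,hi,z,amin=2,m=3):
    o=blobs(c["color"],box,lo,hi,amin)[:m]
    for b in o:
        C=plane(c,b["box"],z)[:,:2]; e=[C[1]-C[0],C[2]-C[1]]
        print(n,"a%.0f"%b["a"],"px",b["c"],"xy",plane(c,b["c"],z)[0,:2],"size",[np.linalg.norm(v)*1e3 for v in e],"dirs",[np.degrees(np.arctan2(v[1],v[0]))for v in e])
    return o
def tri(a,b):
    p,q=np.array(t["xyz"]),np.array(s["xyz"]);d=ray(t,a)[0];e=ray(s,b)[0]
    l=np.linalg.lstsq(np.c_[d,-e],q-p,rcond=None)[0];return (p+l[0]*d+q+l[1]*e)/2,np.linalg.norm(p+l[0]*d-q-l[1]*e)
P=[]
for n,bt,bs in(("A",(352,192,370,210),(284,185,302,202)),("B",(343,255,361,273),(342,208,360,224))):
    a=bl("cap"+n,t,bt,112,255,.075)
    b=bl("cap s",s,bs,85,255,.075)
    bl("pil s dark",s,(bs[0]-5,bs[1],bs[2]+5,bs[3]+30),0,70,.04)
bl("bar",t,(272,200,298,255),0,95,.015)
bl("screws",t,(278,206,294,252),118,255,.015)
bl("bars",s,(262,262,320,300),0,85,.015)
bl("laser",t,(135,175,235,240),0,70,.1)
bl("laserS",s,(165,300,265,420),0,45,.1,m=1)
bl("lensbase",t,(245,270,285,310),135,255,.012)
bl("lensbaseinv",t,(245,270,285,310),0,90,.098)
bl("screen",t,(440,270,485,325),135,255,.1)
bl("screenS",s,(385,130,430,185),160,255,.05)
# predicted cap px in side from top, check
for uv in((360.5,199.2),(351.2,262.4)):
    p=plane(t,uv,.075)[0]; print(p, proj(s,p))
E
```

```text
capA a165 px [360.5 200.5] xy [ 0.6669 -0.1074] size [np.float64(41.76173837019382), np.float64(42.00238189148639)] dirs [np.float64(-88.3140572615488), np.float64(-178.74367205533304)]
capA a6 px [360.5 199.5] xy [ 0.6693 -0.1074] size [np.float64(6.464922619830042), np.float64(6.507984976119274)] dirs [np.float64(-88.32164518352626), np.float64(-178.69089569979786)]
cap s a248 px [292.5 193. ] xy [ 0.6671 -0.1111] size [np.float64(41.812513430312336), np.float64(54.67229066306241)] dirs [np.float64(-160.04316592226874), np.float64(111.17851443923047)]
pil s dark a151 px [292.6463 206.4022] xy [ 0.6646 -0.1019] size [np.float64(20.087902294139067), np.float64(71.7151564329723)] dirs [np.float64(-153.87035746005253), np.float64(114.7561760770261)]
capB a185 px [351.5 263.5] xy [ 0.5185 -0.0899] size [np.float64(41.42339588287812), np.float64(41.34791066418866)] dirs [np.float64(-88.38709199573282), np.float64(-178.68034227125816)]
capB a7 px [351.375 262.5  ] xy [ 0.5208 -0.0895] size [np.float64(6.995515912672965), np.float64(6.406588396849253)] dirs [np.float64(-88.3945631274405), 
[... 2501 characters left out ...]
t64(-155.90278133298838)]
lensbaseinv a3 px [268.25  279.375] xy [0.4762 0.1006] size [np.float64(5.128002003705992), np.float64(4.552385128644998)] dirs [np.float64(-88.41433275340337), np.float64(-178.04127720056337)]
screen a93 px [469.4044 294.9101] xy [ 0.4536 -0.3593] size [np.float64(69.5812790945583), np.float64(8.846430659653276)] dirs [np.float64(-2.5197395003482894), np.float64(-91.46908196948625)]
screenS a41 px [409.2424 141.5318] xy [ 0.4562 -0.4208] size [np.float64(9.215654831285992), np.float64(70.671473452278)] dirs [np.float64(-84.94680040129403), np.float64(178.36823786216144)]
[ 0.67   -0.1074  0.075 ] [[290.7097 193.7822]]
[ 0.521  -0.0891  0.075 ] [[349.9894 215.6099]]
```

```bash
python3 - <<'E'
from h import *
np.set_printoptions(precision=4,suppress=True)
t,s=pickle.load(open("c1.pkl","rb"))
M=np.array([.595,-.0985]);a=np.radians(-96.9);d=np.array([np.cos(a),np.sin(a)]);n=np.array([-d[1],d[0]])
loc=lambda p:np.c_[(np.atleast_2d(p)[:,:2]-M)@d,(np.atleast_2d(p)[:,:2]-M)@n]*1e3
for c,box,th in((t,(135,175,235,240),62),(s,(165,300,265,430),50)):
    b=blobs(c["color"],box,0,th)[0]; k=cv2.approxPolyDP(cv2.convexHull(b["k"].astype(np.float32)),2.0,True)[:,0]
    print(k.tolist()); print(loc(plane(c,k,.1)).round(1).tolist())
def up(c,b,f): x0,y0,x1,y1=b;return cv2.convertScaleAbs(cv2.resize(c["color"][y0:y1,x0:x1],None,fx=f,fy=f,interpolation=cv2.INTER_CUBIC),alpha=1.6)
cv2.imwrite("pics/las.png",np.hstack([up(t,(135,178,235,238),4)[:240],up(s,(165,300,265,360),4)]))
# model top corners, body 70 wide assumed, predicted px both views for aperture at bar-150
print("bar local",loc([.6035,.07395]))
# screws: fit
print(loc([[.5638,.0786],[.6432,.0693]]))
E
```

```text
[[146.625, 186.125], [220.625, 197.375], [223.875, 204.125], [221.875, 220.625], [215.625, 228.375], [155.375, 219.125], [142.625, 209.625]]
[[-492.4, 28.3], [-320.4, 27.9], [-310.5, 13.6], [-309.0, -24.7], [-320.2, -44.5], [-459.8, -43.9], [-492.2, -26.7]]
[[229.125, 307.875], [253.375, 319.125], [257.625, 334.625], [254.375, 345.875], [205.875, 419.625], [176.875, 402.875], [168.375, 390.375]]
[[-326.8, 21.1], [-326.4, -30.3], [-348.8, -53.0], [-369.3, -59.1], [-506.3, -57.4], [-506.0, -1.7], [-496.3, 22.8]]
bar local [[-172.2222  -12.2792]]
[[-172.0691  -52.2503]
 [-172.3753   27.6919]]
```

View pics/las.png

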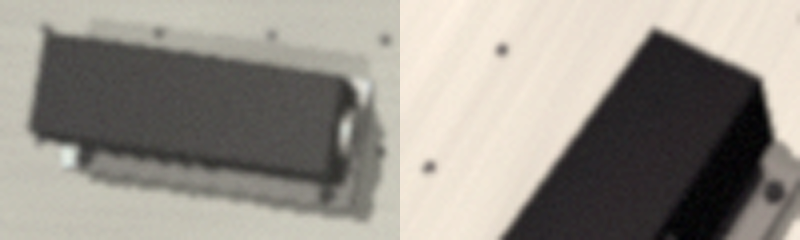

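The laser's top-face corners lie at +28 and −27 mm in the line's frame. That confirms the line from the pillars (M = (0.595, −0.0985), heading −96.9°), and the bar is at local x −172, y −12. I'm moving to above the lens at about (0.449, 0.1145), with the closing axis at −69°.

Request:
{"method": "arm_command", "body": {"series": [{"travel": [0.0292, 0.0247, 0]}, {"travel": [0.0292, 0.0247, 0]}, {"travel": [0.0292, 0.0247, 0]}, {"travel": [0.0292, 0.0247, 0]}, {"travel": [0.0292, 0.0247, 0]}, {"travel": [0.0292, 0.0247, 0]}, {"travel": [0.0292, 0.0247, 0]}, {"travel": [0.0292, 0.0247, 0]}, {"travel": [0.0292, 0.0247, 0]}, {"travel": [0.0292, 0.0247, 0]}, {"travel": [0.0292, 0.0247, 0]}, {"travel": [0.0292, 0.0247, 0]}], "gripper": 1, "grip_force": 40}}

```text
invalid input at $.series[0]: expected keys travel, delta_rot
```

Request:
{"method": "arm_command", "body": {"series": [{"travel": [0, 0, 0.01], "delta_rot": [0, 0, -0.1187]}, {"travel": [0, 0, 0.01], "delta_rot": [0, 0, -0.1187]}, {"travel": [0, 0, 0.01], "delta_rot": [0, 0, -0.1187]}, {"travel": [0, 0, 0.01], "delta_rot": [0, 0, -0.1187]}, {"travel": [0, 0, 0.01], "delta_rot": [0, 0, -0.1187]}, {"travel": [0, 0, 0.01], "delta_rot": [0, 0, -0.1187]}, {"travel": [0, 0, 0.01], "delta_rot": [0, 0, -0.1187]}, {"travel": [0, 0, 0]}, {"travel": [0, 0, 0]}]}}

```text
invalid input at $.series[7]: expected keys travel, delta_rot
```

```bash
python3 - <<'E'
from h import *
s=snap("side",2);t=snap("top",2);pickle.dump((t,s),open("c2.pkl","wb"))
q=r.sense();print(q["time_s"],q["ee_pos"],q["ee_rot"],proj(s,[q["ee_pos"]]),proj(t,[q["ee_pos"]]))
u=lambda c,b:cv2.convertScaleAbs(cv2.resize(c["color"][b[1]:b[3],b[0]:b[2]],None,fx=4,fy=4,interpolation=cv2.INTER_CUBIC),alpha=1.5)
cv2.imwrite("pics/gr.png",np.hstack([u(s,(305,230,405,340)),u(t,(215,240,315,350))]))
E
```

```text
0.7 [0.26837739 0.53661406 0.23128045] [ 3.14153280e+00 -1.46748115e-06 -4.63798911e-01] [[417.9337669  623.52727409]] [[ 42.75125064 376.4722422 ]]
```

View pics/gr.png

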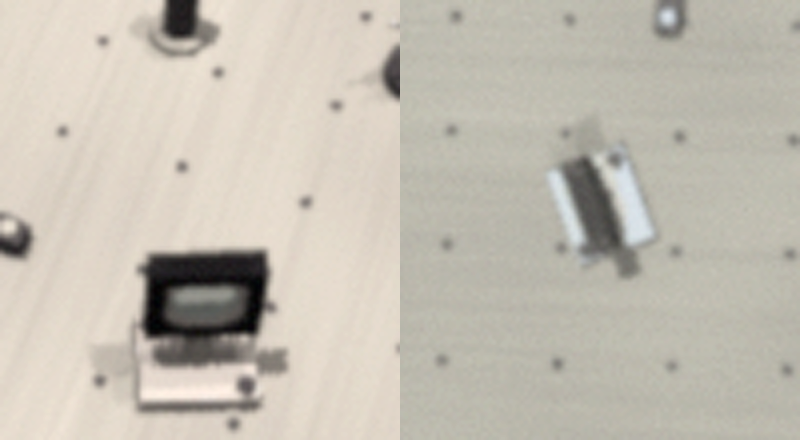

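The moves were refused because every row needs both keys, so the arm hasn't moved. The picture shows the lens untouched, its frame top from side px ≈ (342,294) to (371,293). I'm resending the moves.

Request:
{"method": "arm_command", "body": {"series": [{"travel": [0.0292, 0.0247, 0], "delta_rot": [0, 0, 0]}, {"travel": [0.0292, 0.0247, 0], "delta_rot": [0, 0, 0]}, {"travel": [0.0292, 0.0247, 0], "delta_rot": [0, 0, 0]}, {"travel": [0.0292, 0.0247, 0], "delta_rot": [0, 0, 0]}, {"travel": [0.0292, 0.0247, 0], "delta_rot": [0, 0, 0]}, {"travel": [0.0292, 0.0247, 0], "delta_rot": [0, 0, 0]}, {"travel": [0.0292, 0.0247, 0], "delta_rot": [0, 0, 0]}, {"travel": [0.0292, 0.0247, 0], "delta_rot": [0, 0, 0]}, {"travel": [0.0292, 0.0247, 0], "delta_rot": [0, 0, 0]}, {"travel": [0.0292, 0.0247, 0], "delta_rot": [0, 0, 0]}, {"travel": [0.0292, 0.0247, 0], "delta_rot": [0, 0, 0]}, {"travel": [0.0292, 0.0247, 0], "delta_rot": [0, 0, 0]}], "gripper": 1, "grip_force": 40}}

```text
time_s: 1.7
ee_pos: [0.4495, 0.113, 0.2318]
ee_rot: [-3.14, -0.001, -0.463]
ft_force: [-0.1, 0.3, 0.3]
opening: 1.0
gripper_force: 0.0
```

Request:
{"method": "arm_command", "body": {"series": [{"travel": [0, 0, 0.01], "delta_rot": [0, 0, -0.1187]}, {"travel": [0, 0, 0.01], "delta_rot": [0, 0, -0.1187]}, {"travel": [0, 0, 0.01], "delta_rot": [0, 0, -0.1187]}, {"travel": [0, 0, 0.01], "delta_rot": [0, 0, -0.1187]}, {"travel": [0, 0, 0.01], "delta_rot": [0, 0, -0.1187]}, {"travel": [0, 0, 0.01], "delta_rot": [0, 0, -0.1187]}, {"travel": [0, 0, 0.01], "delta_rot": [0, 0, -0.1187]}, {"travel": [0, 0, 0], "delta_rot": [0, 0, 0]}, {"travel": [0, 0, 0], "delta_rot": [0, 0, 0]}]}}

```text
time_s: 2.45
ee_pos: [0.449, 0.1146, 0.1613]
ee_rot: [3.141, 0.001, 0.364]
ft_force: [-0.3, -0.2, 1.4]
opening: 1.004
gripper_force: 0.0
```

```bash
python3 - <<'E'
from h import *
s=snap("side",2);t=snap("top",2);pickle.dump((t,s),open("c2.pkl","wb"))
q=r.sense();print(q["time_s"],q["ee_pos"],q["ee_rot"],proj(s,[q["ee_pos"]]),proj(t,[q["ee_pos"]]),q["ft_force"])
u=lambda c,b:cv2.convertScaleAbs(cv2.resize(c["color"][b[1]:b[3],b[0]:b[2]],None,fx=4,fy=4,interpolation=cv2.INTER_CUBIC),alpha=1.5)
cv2.imwrite("pics/gr2.png",np.hstack([u(s,(305,220,405,340)),u(t,(215,230,315,350))]))
E
```

```text
2.65 [0.44948058 0.11490471 0.16220546] [-3.14149584e+00 -1.26344495e-03  3.65110497e-01] [[357.57810587 273.8219485 ]] [[258.73243333 291.47159747]] [ 0.78767994 -0.30893998 -0.03609087]
```

View pics/gr2.png

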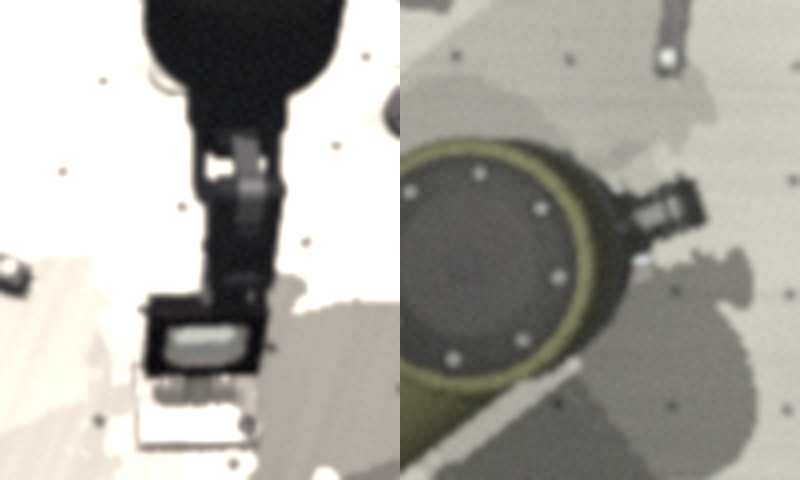

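The side crop shows the fingers over the frame: frame centre column ≈ 356, projected TCP ≈ 357.6, and the near finger offset as its yaw implies. I'm descending and gripping.

Request:
{"method": "arm_command", "body": {"series": [{"travel": [0, 0, 0.0265], "delta_rot": [0, 0, 0]}, {"travel": [0, 0, 0.0265], "delta_rot": [0, 0, 0]}, {"travel": [0, 0, 0.0265], "delta_rot": [0, 0, 0]}, {"travel": [0, 0, 0.0265], "delta_rot": [0, 0, 0]}, {"travel": [0, 0, 0], "delta_rot": [0, 0, 0]}, {"travel": [0, 0, 0], "delta_rot": [0, 0, 0]}]}}

```text
time_s: 3.15
ee_pos: [0.4489, 0.1143, 0.0553]
ee_rot: [3.14, 0.002, 0.366]
ft_force: [0.5, 0.7, -0.0]
opening: 0.999
gripper_force: 0.0
```

Request:
{"method": "arm_command", "body": {"series": [{"travel": [0, 0, 0], "delta_rot": [0, 0, 0]}, {"travel": [0, 0, 0], "delta_rot": [0, 0, 0]}, {"travel": [0, 0, 0], "delta_rot": [0, 0, 0]}, {"travel": [0, 0, 0], "delta_rot": [0, 0, 0]}, {"travel": [0, 0, 0], "delta_rot": [0, 0, 0]}, {"travel": [0, 0, 0], "delta_rot": [0, 0, 0]}, {"travel": [0, 0, 0], "delta_rot": [0, 0, 0]}, {"travel": [0, 0, 0], "delta_rot": [0, 0, 0]}, {"travel": [0, 0, 0], "delta_rot": [0, 0, 0]}, {"travel": [0, 0, 0], "delta_rot": [0, 0, 0]}, {"travel": [0, 0, 0], "delta_rot": [0, 0, 0]}, {"travel": [0, 0, 0], "delta_rot": [0, 0, 0]}], "gripper": -1, "grip_force": 40}}

```text
time_s: 4.15
ee_pos: [0.4493, 0.115, 0.0556]
ee_rot: [-3.141, -0.001, 0.367]
ft_force: [-1.7, 2.3, 2.3]
opening: 0.161
gripper_force: 44.5
```

Request:
{"method": "arm_command", "body": {"series": [{"travel": [0, 0, -0.02], "delta_rot": [0, 0, 0]}, {"travel": [0, 0, -0.02], "delta_rot": [0, 0, 0]}, {"travel": [0.0268, 0.0101, 0], "delta_rot": [0, 0, 0]}, {"travel": [0.0268, 0.0101, 0], "delta_rot": [0, 0, 0]}, {"travel": [0.0268, 0.0101, 0], "delta_rot": [0, 0, 0]}, {"travel": [0.0268, 0.0101, 0], "delta_rot": [0, 0, 0]}, {"travel": [0.0268, 0.0101, 0], "delta_rot": [0, 0, 0]}, {"travel": [0.0268, 0.0101, 0], "delta_rot": [0, 0, 0]}]}}

```text
time_s: 4.82
ee_pos: [0.6211, 0.1151, 0.0926]
ee_rot: [-3.142, 0.005, 0.367]
ft_force: [-0.2, 0.6, -3.9]
opening: 0.157
gripper_force: 43.5
```

Request:
{"method": "arm_command", "body": {"series": [{"travel": [0, 0, 0], "delta_rot": [0, 0, 0.1216]}, {"travel": [0, 0, 0], "delta_rot": [0, 0, 0.1216]}, {"travel": [0, 0, 0], "delta_rot": [0, 0, 0.1216]}, {"travel": [0, 0, 0], "delta_rot": [0, 0, 0.1216]}, {"travel": [0, 0, 0], "delta_rot": [0, 0, 0]}, {"travel": [0, 0, 0], "delta_rot": [0, 0, 0]}, {"travel": [0, 0, 0], "delta_rot": [0, 0, 0]}]}}

```text
time_s: 5.4
ee_pos: [0.6204, 0.1156, 0.0942]
ee_rot: [3.141, 0.002, -0.116]
ft_force: [-0.0, -0.4, -4.5]
opening: 0.158
gripper_force: 43.6
```

```bash
python3 - <<'E'
from h import *
s=snap("side",3);t=snap("top",2);pickle.dump((t,s),open("c3.pkl","wb"))
q=r.sense();print(q["time_s"],q["ee_pos"],q["ee_rot"],proj(s,[q["ee_pos"]]),proj(t,[q["ee_pos"]]),q["ft_force"])
u=lambda c,b:cv2.convertScaleAbs(cv2.resize(c["color"][b[1]:b[3],b[0]:b[2]],None,fx=4,fy=4,interpolation=cv2.INTER_CUBIC),alpha=1.5)
cv2.imwrite("pics/gr3.png",np.hstack([u(s,(225,190,325,310)),u(t,(220,180,320,300))]))
E
```

```text
5.65 [0.62092165 0.11588874 0.09526552] [ 3.14144060e+00  1.08378523e-04 -1.18261683e-01] [[270.56903907 269.00595186]] [[263.87577081 216.26643881]] [-0.74040159 -0.05819634 -4.30901332]
```

View pics/gr3.png

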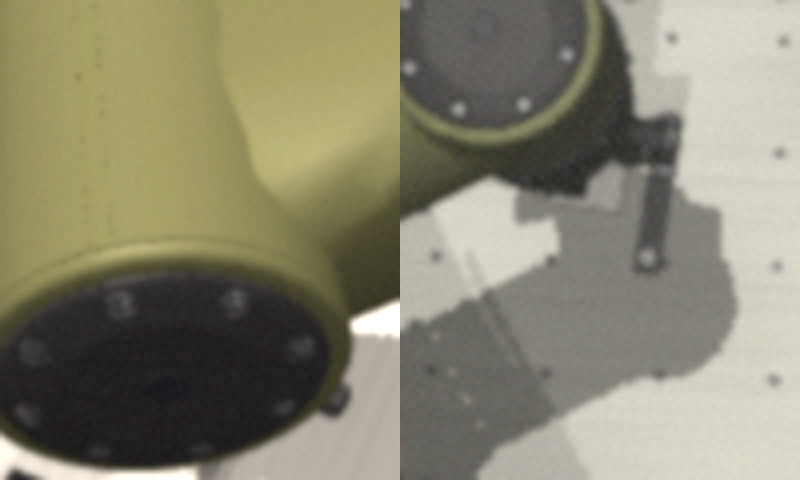

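The arm hides the lens from both cameras here, though the bar screw at top px ≈ (282,244) shows it's clear of the bar. I'm lowering the lens and sliding it gently up to the bar, watching the force.

Request:
{"method": "arm_command", "body": {"series": [{"travel": [0, 0, 0.012], "delta_rot": [0, 0, 0]}, {"travel": [0, 0, 0.012], "delta_rot": [0, 0, 0]}, {"travel": [0, 0, 0.01], "delta_rot": [0, 0, 0]}, {"travel": [0, 0, 0.003], "delta_rot": [0, 0, 0]}, {"travel": [0, 0, 0.002], "delta_rot": [0, 0, 0]}, {"travel": [0, 0, 0], "delta_rot": [0, 0, 0]}, {"travel": [0, 0, 0], "delta_rot": [0, 0, 0]}]}}

```text
time_s: 6.23
ee_pos: [0.6211, 0.116, 0.0561]
ee_rot: [-3.141, -0.0, -0.119]
ft_force: [0.4, 0.1, -4.7]
opening: 0.16
gripper_force: 43.6
```

Request:
{"method": "arm_command", "body": {"series": [{"travel": [0, 0.001, 0], "delta_rot": [0, 0, 0]}, {"travel": [0, 0.001, 0], "delta_rot": [0, 0, 0]}, {"travel": [0, 0.001, 0], "delta_rot": [0, 0, 0]}, {"travel": [0, 0.001, 0], "delta_rot": [0, 0, 0]}, {"travel": [0, 0.001, 0], "delta_rot": [0, 0, 0]}, {"travel": [0, 0.001, 0], "delta_rot": [0, 0, 0]}, {"travel": [0, 0, 0], "delta_rot": [0, 0, 0]}]}}

```text
time_s: 6.82
ee_pos: [0.6203, 0.1097, 0.0563]
ee_rot: [3.141, -0.0, -0.119]
ft_force: [0.4, 0.3, -4.1]
opening: 0.159
gripper_force: 43.6
```

Request:
{"method": "arm_command", "body": {"series": [{"travel": [0, 0.001, 0], "delta_rot": [0, 0, 0]}, {"travel": [0, 0.001, 0], "delta_rot": [0, 0, 0]}, {"travel": [0, 0.001, 0], "delta_rot": [0, 0, 0]}, {"travel": [0, 0, 0], "delta_rot": [0, 0, 0]}, {"travel": [0, 0, 0], "delta_rot": [0, 0, 0]}]}}

```text
time_s: 7.23
ee_pos: [0.6199, 0.1069, 0.0563]
ee_rot: [3.141, -0.0, -0.119]
ft_force: [1.0, -0.0, -4.4]
opening: 0.156
gripper_force: 43.6
```

Request:
{"method": "arm_command", "body": {"series": [{"travel": [0, 0.0005, 0], "delta_rot": [0, 0, 0]}, {"travel": [0, 0.0005, 0], "delta_rot": [0, 0, 0]}, {"travel": [0, 0, 0], "delta_rot": [0, 0, 0]}, {"travel": [0, 0, 0], "delta_rot": [0, 0, 0]}]}}

```text
time_s: 7.57
ee_pos: [0.6198, 0.1059, 0.0563]
ee_rot: [3.141, 0.0, -0.119]
ft_force: [1.1, -0.0, -4.3]
opening: 0.159
gripper_force: 43.6
```

Request:
{"method": "arm_command", "body": {"series": [{"travel": [0, 0.0005, 0], "delta_rot": [0, 0, 0]}, {"travel": [0, 0.0005, 0], "delta_rot": [0, 0, 0]}, {"travel": [0, 0, 0], "delta_rot": [0, 0, 0]}, {"travel": [0, 0, 0], "delta_rot": [0, 0, 0]}]}}

```text
time_s: 7.9
ee_pos: [0.6197, 0.1049, 0.0563]
ee_rot: [3.142, -0.0, -0.119]
ft_force: [0.2, 0.2, -3.7]
opening: 0.159
gripper_force: 43.5
```

Request:
{"method": "arm_command", "body": {"series": [{"travel": [0, 0.0005, 0], "delta_rot": [0, 0, 0]}, {"travel": [0, 0.0005, 0], "delta_rot": [0, 0, 0]}, {"travel": [0, 0, 0], "delta_rot": [0, 0, 0]}, {"travel": [0, 0, 0], "delta_rot": [0, 0, 0]}]}}

```text
time_s: 8.23
ee_pos: [0.6197, 0.1047, 0.0564]
ee_rot: [-3.141, -0.0, -0.119]
ft_force: [0.2, 3.8, -3.9]
opening: 0.158
gripper_force: 43.5
```

Request:
{"method": "arm_command", "body": {"series": [{"travel": [0, 0.0005, 0], "delta_rot": [0, 0, 0]}, {"travel": [0, 0.0005, 0], "delta_rot": [0, 0, 0]}, {"travel": [0, 0, 0], "delta_rot": [0, 0, 0]}, {"travel": [0, 0, 0], "delta_rot": [0, 0, 0]}]}}

```text
time_s: 8.57
ee_pos: [0.6197, 0.1044, 0.0565]
ee_rot: [-3.139, -0.001, -0.119]
ft_force: [0.3, 5.8, -3.9]
opening: 0.157
gripper_force: 43.6
```

Request:
{"method": "arm_command", "body": {"series": [{"travel": [0, 0.0005, 0], "delta_rot": [0, 0, 0]}, {"travel": [0, 0.0005, 0], "delta_rot": [0, 0, 0]}, {"travel": [0, 0, 0], "delta_rot": [0, 0, 0]}, {"travel": [0, 0, 0], "delta_rot": [0, 0, 0]}]}}

```text
time_s: 8.9
ee_pos: [0.6197, 0.1043, 0.0565]
ee_rot: [-3.138, -0.001, -0.118]
ft_force: [-0.1, 8.0, -4.1]
opening: 0.157
gripper_force: 43.7
```

Request:
{"method": "arm_command", "body": {"series": [{"travel": [0, -0.001, 0], "delta_rot": [0, 0, 0]}, {"travel": [0, 0, 0.0005], "delta_rot": [0, 0, 0]}, {"travel": [0, 0, 0.0005], "delta_rot": [0, 0, 0]}, {"travel": [0, 0, 0], "delta_rot": [0, 0, 0]}, {"travel": [0, 0, 0], "delta_rot": [0, 0, 0]}]}}

```text
time_s: 9.32
ee_pos: [0.62, 0.1045, 0.0561]
ee_rot: [-3.139, -0.002, -0.119]
ft_force: [-1.0, 7.3, -1.0]
opening: 0.156
gripper_force: 43.9
```

Request:
{"method": "arm_command", "body": {"series": [{"travel": [0, 0, 0.0005], "delta_rot": [0, 0, 0]}, {"travel": [0, 0, 0.0005], "delta_rot": [0, 0, 0]}, {"travel": [0, 0, 0], "delta_rot": [0, 0, 0]}, {"travel": [0, 0, 0], "delta_rot": [0, 0, 0]}]}}

```text
time_s: 9.65
ee_pos: [0.6201, 0.1045, 0.0558]
ee_rot: [-3.139, -0.002, -0.118]
ft_force: [-1.1, 6.4, 0.9]
opening: 0.156
gripper_force: 44.3
```

The lens is touching the bar, at the y the cameras predicted, and standing on the table. I'm releasing it, lifting, and going to above the screen, which also clears the view of the lens.

Request:
{"method": "arm_command", "body": {"series": [{"travel": [0, 0, 0], "delta_rot": [0, 0, 0]}, {"travel": [0, 0, 0], "delta_rot": [0, 0, 0]}, {"travel": [0, 0, 0], "delta_rot": [0, 0, 0]}, {"travel": [0, 0, 0], "delta_rot": [0, 0, 0]}, {"travel": [0, 0, 0], "delta_rot": [0, 0, 0]}, {"travel": [0, 0, 0], "delta_rot": [0, 0, 0]}, {"travel": [0, 0, -0.01], "delta_rot": [0, 0, 0]}, {"travel": [0, 0, -0.02], "delta_rot": [0, 0, 0]}, {"travel": [0, 0, -0.03], "delta_rot": [0, 0, 0]}, {"travel": [0, 0, -0.03], "delta_rot": [0, 0, 0]}, {"travel": [0, 0, -0.03], "delta_rot": [0, 0, 0]}], "gripper": 1}}

```text
time_s: 10.57
ee_pos: [0.6193, 0.1027, 0.1766]
ee_rot: [3.141, -0.0, -0.119]
ft_force: [1.4, 0.7, -0.7]
opening: 1.003
gripper_force: 0.0
```

Request:
{"method": "arm_command", "body": {"series": [{"travel": [-0.0093, 0.0399, 0], "delta_rot": [0, 0, 0]}, {"travel": [-0.0093, 0.0399, 0], "delta_rot": [0, 0, 0]}, {"travel": [-0.0093, 0.0399, 0], "delta_rot": [0, 0, 0]}, {"travel": [-0.0093, 0.0399, 0], "delta_rot": [0, 0, 0]}, {"travel": [-0.0093, 0.0399, 0], "delta_rot": [0, 0, 0]}, {"travel": [-0.0093, 0.0399, 0], "delta_rot": [0, 0, 0]}, {"travel": [-0.0093, 0.0399, 0], "delta_rot": [0, 0, 0]}, {"travel": [-0.0093, 0.0399, 0], "delta_rot": [0, 0, 0]}, {"travel": [-0.0093, 0.0399, 0], "delta_rot": [0, 0, 0]}, {"travel": [-0.0093, 0.0399, 0], "delta_rot": [0, 0, 0]}, {"travel": [-0.0093, 0.0399, 0], "delta_rot": [0, 0, 0]}, {"travel": [-0.0093, 0.0399, 0], "delta_rot": [0, 0, -0.083]}]}}

```text
time_s: 11.57
ee_pos: [0.4506, -0.361, 0.1757]
ee_rot: [3.141, -0.001, -0.036]
ft_force: [1.1, 0.2, 0.3]
opening: 1.001
gripper_force: 0.0
```

```bash
python3 - <<'E'
from h import *
np.set_printoptions(precision=4,suppress=True)
s=snap("side",4);t=snap("top",6);pickle.dump((t,s),open("c4.pkl","wb"))
q=r.sense();print(q["time_s"],q["ee_pos"],q["ee_rot"],q["ft_force"])
M=np.array([.595,-.0985]);a=np.radians(-96.9);d=np.array([np.cos(a),np.sin(a)]);n=np.array([-d[1],d[0]])
loc=lambda p:np.c_[(np.atleast_2d(p)[:,:2]-M)@d,(np.atleast_2d(p)[:,:2]-M)@n]*1e3
def up(c,b,f): x0,y0,x1,y1=b;return cv2.convertScaleAbs(cv2.resize(c["color"][y0:y1,x0:x1],None,fx=f,fy=f,interpolation=cv2.INTER_CUBIC),alpha=1.5)
p=proj(t,[.6196,.1047,.05])[0];print("lens px",p,proj(s,[.6196,.1047,.05]))
for lo,hi,z,nm in((0,75,.098,"frame"),(140,255,.012,"base")):
    for b in blobs(t["color"],(250,195,300,240),lo,hi,15): print(nm,b["a"],b["c"],loc(plane(t,b["box"],z)).round(1).tolist())
A=up(t,(245,190,305,250),6);B=up(s,(230,230,330,330),4)
cv2.imwrite("pics/l4.png",np.hstack([A,B[:360]]))
E
```

```text
12.0667 [ 0.4523 -0.3581  0.1747] [ 3.1414 -0.0004 -0.0346] [-0.5452 -0.1815 -0.5775]
lens px [270.298  219.1075] [[275.164  277.7567]]
frame 161.125 [270.418  218.3728] [[-209.0, -31.6], [-209.3, 26.0], [-191.0, 26.0], [-190.8, -31.7]]
base 177.90625 [288.    202.125] [[-202.3, 65.7], [-147.0, 74.0], [-141.5, 37.4], [-196.6, 29.1]]
base 67.6875 [263.0389 216.7744] [[-232.1, -18.0], [-232.5, 31.5], [-221.5, 31.5], [-221.1, -18.0]]
base 48.875 [279.4119 224.3009] [[-188.8, -28.7], [-188.6, 17.5], [-179.9, 17.4], [-180.1, -28.8]]
base 26.21875 [254.375 234.125] [[-253.8, -32.4], [-230.9, -29.0], [-228.4, -44.7], [-251.3, -48.2]]
```

View pics/l4.png

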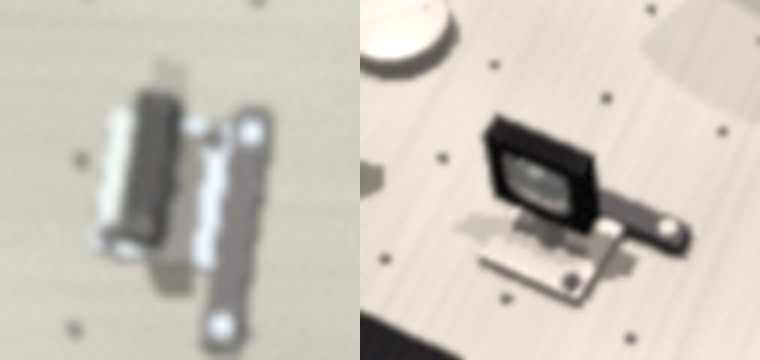

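The picture shows the base lying flush along the bar with no visible gap or tilt (frame at crop (155,165), bar at (240,230)). For the lateral centring, I'll check edge profiles across the frame top and the base.

```bash
cat > prof.py <<'E'
from h import *
M=np.array([.595,-.0985]);a=np.radians(-96.9);d=np.array([np.cos(a),np.sin(a)]);n=np.array([-d[1],d[0]])
loc=lambda p:np.c_[(np.atleast_2d(p)[:,:2]-M)@d,(np.atleast_2d(p)[:,:2]-M)@n]*1e3
def prof(c,xs,ys,z):  # local mm; mean over xs as function of ys
    g=cv2.cvtColor(c["color"],cv2.COLOR_BGR2GRAY).astype(np.float32); o=0
    for x in xs:
        P=np.array([M+d*x/1e3+n*y/1e3 for y in ys]); uv=proj(c,np.c_[P,np.full(len(ys),z)]).astype(np.float32)
        o=o+cv2.remap(g,uv[:,0].reshape(1,-1),uv[:,1].reshape(1,-1),cv2.INTER_CUBIC)[0]
    return (o/len(xs)).round().astype(int)
E
python3 - <<'E'
from prof import *
t,s=pickle.load(open("c4.pkl","rb"))
ys=np.arange(-44,45,2);print(ys.tolist())
print("frame",prof(t,[-207,-204,-201],ys,.098).tolist())
print("base",prof(t,[-228,-226,-224],ys,.012).tolist())
print("base2",prof(t,[-185,-183],ys,.012).tolist())
print("laser",prof(t,[-470,-450,-430,-400,-370],ys,.1).tolist())
for x in(-490,-470,-330):print("laser",x,prof(t,[x],ys,.1).tolist())
print("bar x",np.arange(-190,-150,2).tolist())
E
```

```text
[-44, -42, -40, -38, -36, -34, -32, -30, -28, -26, -24, -22, -20, -18, -16, -14, -12, -10, -8, -6, -4, -2, 0, 2, 4, 6, 8, 10, 12, 14, 16, 18, 20, 22, 24, 26, 28, 30, 32, 34, 36, 38, 40, 42, 44]
frame [139, 138, 132, 121, 126, 133, 116, 84, 66, 73, 77, 76, 73, 68, 65, 64, 65, 63, 64, 64, 63, 64, 65, 65, 65, 65, 65, 64, 64, 65, 65, 64, 65, 67, 68, 77, 96, 114, 123, 126, 126, 126, 128, 133, 137]
base [138, 138, 139, 140, 139, 137, 130, 124, 126, 124, 115, 111, 120, 135, 147, 154, 158, 160, 161, 160, 160, 159, 159, 159, 160, 160, 161, 160, 160, 159, 159, 159, 160, 161, 161, 158, 153, 144, 136, 133, 134, 135, 138, 139, 139]
base2 [131, 126, 122, 122, 123, 120, 114, 125, 145, 159, 162, 162, 161, 160, 160, 159, 159, 162, 163, 162, 161, 162, 162, 164, 164, 164, 163, 162, 161, 161, 153, 137, 119, 108, 108, 118, 126, 125, 125, 131, 136, 138, 139, 139, 139]
laser [103, 107, 109, 106, 94, 73, 53, 43, 45, 51, 54, 54, 54, 54, 54, 54, 54, 54, 54, 54, 54, 55, 54, 55, 54, 54, 54, 54, 55, 54, 55, 55, 55, 55, 55, 55, 62, 86, 108, 117, 117, 115, 117, 125, 132]
laser -490 [134, 135, 134, 132, 125, 115, 104, 83, 62, 53, 53, 52, 50, 50, 52, 51, 51, 52, 53, 52, 50, 51, 52, 53, 53, 53, 52, 52, 52, 52, 53, 53, 54, 53, 51, 53, 64, 85, 109, 125, 132, 134, 134, 134, 135]
laser -470 [150, 160, 160, 160, 149, 121, 77, 49, 43, 49, 53, 52, 53, 53, 52, 52, 52, 53, 53, 51, 51, 53, 54, 53, 52, 53, 53, 53, 53, 53, 52, 53, 54, 53, 53, 52, 63, 89, 112, 122, 125, 127, 129, 133, 136]
laser -330 [97, 99, 98, 96, 89, 70, 50, 43, 48, 56, 59, 60, 59, 59, 59, 59, 60, 60, 57, 58, 58, 60, 59, 58, 59, 59, 59, 59, 59, 60, 60, 59, 57, 59, 58, 58, 70, 93, 110, 119, 120, 118, 119, 122, 129]
bar x [-190, -188, -186, -184, -182, -180, -178, -176, -174, -172, -170, -168, -166, -164, -162, -160, -158, -156, -154, -152]
```

The edges are symmetric: laser top −29.5 to +30 mm, lens base −29 to +29.5 mm, with the frame agreeing. So the lens is centred within about 1 mm and needs no correction. I'm gripping the screen.

Request:
{"method": "arm_command", "body": {"series": [{"travel": [0.001, 0.001, 0.0296], "delta_rot": [0, 0, 0]}, {"travel": [0, 0, 0.0296], "delta_rot": [0, 0, 0]}, {"travel": [0, 0, 0.0296], "delta_rot": [0, 0, 0]}, {"travel": [0, 0, 0.0296], "delta_rot": [0, 0, 0]}, {"travel": [0, 0, 0], "delta_rot": [0, 0, 0]}, {"travel": [0, 0, 0], "delta_rot": [0, 0, 0]}]}}

```text
time_s: 12.57
ee_pos: [0.4521, -0.3594, 0.0552]
ee_rot: [-3.141, 0.003, -0.035]
ft_force: [-0.1, -0.2, 0.8]
opening: 1.002
gripper_force: 0.0
```

Request:
{"method": "arm_command", "body": {"series": [{"travel": [0, 0, 0], "delta_rot": [0, 0, 0]}, {"travel": [0, 0, 0], "delta_rot": [0, 0, 0]}, {"travel": [0, 0, 0], "delta_rot": [0, 0, 0]}, {"travel": [0, 0, 0], "delta_rot": [0, 0, 0]}, {"travel": [0, 0, 0], "delta_rot": [0, 0, 0]}, {"travel": [0, 0, 0], "delta_rot": [0, 0, 0]}, {"travel": [0, 0, 0], "delta_rot": [0, 0, 0]}, {"travel": [0, 0, 0], "delta_rot": [0, 0, 0]}, {"travel": [0, 0, 0], "delta_rot": [0, 0, 0]}, {"travel": [0, 0, 0], "delta_rot": [0, 0, 0]}, {"travel": [0, 0, 0], "delta_rot": [0, 0, 0]}, {"travel": [0, 0, 0], "delta_rot": [0, 0, 0]}], "gripper": -1, "grip_force": 40}}

```text
time_s: 13.57
ee_pos: [0.4527, -0.3601, 0.0562]
ee_rot: [3.141, -0.0, -0.036]
ft_force: [-0.0, 2.6, 4.0]
opening: 0.114
gripper_force: 44.8
```

Request:
{"method": "arm_command", "body": {"series": [{"travel": [0, 0, -0.02], "delta_rot": [0, 0, 0]}, {"travel": [0, 0, -0.04], "delta_rot": [0, 0, 0]}, {"travel": [0, 0, -0.04], "delta_rot": [0, 0, 0]}, {"travel": [0.0165, -0.0333, 0], "delta_rot": [0, 0, 0]}, {"travel": [0.0165, -0.0333, 0], "delta_rot": [0, 0, 0]}, {"travel": [0.0165, -0.0333, 0], "delta_rot": [0, 0, 0]}, {"travel": [0.0165, -0.0333, 0], "delta_rot": [0, 0, 0]}, {"travel": [0.0165, -0.0333, 0], "delta_rot": [0, 0, 0]}, {"travel": [0.0165, -0.0333, 0], "delta_rot": [0, 0, 0]}, {"travel": [0.0165, -0.0333, 0], "delta_rot": [0, 0, 0]}, {"travel": [0.0165, -0.0333, 0], "delta_rot": [0, 0, 0]}]}}

```text
time_s: 14.48
ee_pos: [0.5944, -0.097, 0.1545]
ee_rot: [-3.142, 0.002, -0.036]
ft_force: [0.6, -0.3, -2.5]
opening: 0.114
gripper_force: 43.9
```

Request:
{"method": "arm_command", "body": {"series": [{"travel": [0, 0, 0], "delta_rot": [0, 0, 0.0844]}, {"travel": [0, 0, 0], "delta_rot": [0, 0, 0]}, {"travel": [0, 0, 0], "delta_rot": [0, 0, 0]}, {"travel": [0, 0, 0], "delta_rot": [0, 0, 0]}, {"travel": [0, 0, 0], "delta_rot": [0, 0, 0]}, {"travel": [0, 0, 0], "delta_rot": [0, 0, 0]}]}}

```text
time_s: 14.98
ee_pos: [0.5939, -0.0997, 0.1559]
ee_rot: [3.141, -0.0, -0.121]
ft_force: [-0.3, -0.1, -3.5]
opening: 0.108
gripper_force: 43.9
```

Request:
{"method": "arm_command", "body": {"series": [{"travel": [0, -0.0012, 0.03], "delta_rot": [0, 0, 0]}, {"travel": [0, 0, 0.03], "delta_rot": [0, 0, 0]}, {"travel": [0, 0, 0.025], "delta_rot": [0, 0, 0]}, {"travel": [0, 0, 0.01], "delta_rot": [0, 0, 0]}, {"travel": [0, 0, 0.003], "delta_rot": [0, 0, 0]}, {"travel": [0, 0, 0.001], "delta_rot": [0, 0, 0]}, {"travel": [0, 0, 0.0005], "delta_rot": [0, 0, 0]}, {"travel": [0, 0, 0], "delta_rot": [0, 0, 0]}, {"travel": [0, 0, 0], "delta_rot": [0, 0, 0]}]}}

```text
time_s: 15.73
ee_pos: [0.5949, -0.0976, 0.0575]
ee_rot: [-3.141, -0.002, -0.121]
ft_force: [-0.4, 0.7, -3.6]
opening: 0.113
gripper_force: 43.9
```

Request:
{"method": "arm_command", "body": {"series": [{"travel": [0, 0, 0.0005], "delta_rot": [0, 0, 0]}, {"travel": [0, 0, 0], "delta_rot": [0, 0, 0]}, {"travel": [0, 0, 0], "delta_rot": [0, 0, 0]}]}}

```text
time_s: 15.98
ee_pos: [0.5945, -0.0975, 0.0562]
ee_rot: [3.142, -0.0, -0.121]
ft_force: [-0.7, 0.1, -3.5]
opening: 0.109
gripper_force: 44.0
```

Request:
{"method": "arm_command", "body": {"series": [{"travel": [0, 0.0008, 0.0005], "delta_rot": [0, 0, 0]}, {"travel": [0, 0, 0], "delta_rot": [0, 0, 0]}, {"travel": [0, 0, 0], "delta_rot": [0, 0, 0]}, {"travel": [0, 0, 0], "delta_rot": [0, 0, 0]}]}}

```text
time_s: 16.32
ee_pos: [0.5947, -0.0982, 0.0562]
ee_rot: [-3.142, -0.001, -0.12]
ft_force: [0.5, 2.6, 1.4]
opening: 0.11
gripper_force: 44.4
```

Request:
{"method": "arm_command", "body": {"series": [{"travel": [0, 0, 0.0005], "delta_rot": [0, 0, 0]}, {"travel": [0, 0, 0], "delta_rot": [0, 0, 0]}, {"travel": [0, 0, 0], "delta_rot": [0, 0, 0]}]}}

```text
time_s: 16.57
ee_pos: [0.5948, -0.0982, 0.0561]
ee_rot: [3.142, -0.002, -0.12]
ft_force: [-0.8, 3.4, 5.9]
opening: 0.116
gripper_force: 45.2
```

Request:
{"method": "arm_command", "body": {"series": [{"travel": [0, 0, -0.001], "delta_rot": [0, 0, 0]}, {"travel": [0, 0, 0], "delta_rot": [0, 0, 0]}, {"travel": [0, 0, 0], "delta_rot": [0, 0, 0]}, {"travel": [0, 0, 0], "delta_rot": [0, 0, 0]}, {"travel": [0, 0, 0], "delta_rot": [0, 0, 0]}, {"travel": [0, 0, 0], "delta_rot": [0, 0, 0]}, {"travel": [0, 0, -0.01], "delta_rot": [0, 0, 0]}, {"travel": [0, 0, -0.025], "delta_rot": [0, 0, 0]}, {"travel": [0, 0, -0.035], "delta_rot": [0, 0, 0]}, {"travel": [0, 0, -0.035], "delta_rot": [0, 0, 0]}, {"travel": [0, 0, -0.035], "delta_rot": [0, 0, 0]}], "gripper": 1}}

```text
time_s: 17.48
ee_pos: [0.5939, -0.0985, 0.1984]
ee_rot: [3.141, -0.0, -0.121]
ft_force: [0.9, 0.8, -0.3]
opening: 0.998
gripper_force: 0.0
```

Request:
{"method": "arm_command", "body": {"series": [{"travel": [-0.0163, 0.0322, 0], "delta_rot": [0, 0, 0]}, {"travel": [-0.0163, 0.0322, 0], "delta_rot": [0, 0, 0]}, {"travel": [-0.0163, 0.0322, 0], "delta_rot": [0, 0, 0]}, {"travel": [-0.0163, 0.0322, 0], "delta_rot": [0, 0, 0]}, {"travel": [-0.0163, 0.0322, 0], "delta_rot": [0, 0, 0]}, {"travel": [-0.0163, 0.0322, 0], "delta_rot": [0, 0, 0]}, {"travel": [-0.0163, 0.0322, 0], "delta_rot": [0, 0, 0]}, {"travel": [-0.0163, 0.0322, 0], "delta_rot": [0, 0, 0]}, {"travel": [-0.0163, 0.0322, 0], "delta_rot": [0, 0, 0]}, {"travel": [-0.0163, 0.0322, 0], "delta_rot": [0, 0, 0]}, {"travel": [0, 0, 0], "delta_rot": [0, 0, 0]}]}}

```text
time_s: 18.4
ee_pos: [0.3903, -0.4022, 0.197]
ee_rot: [3.14, 0.0, -0.126]
ft_force: [0.9, 0.9, -0.5]
opening: 1.002
gripper_force: 0.0
```

```bash
python3 - <<'E'
from prof import *
np.set_printoptions(precision=4,suppress=True)
s=snap("side",4);t=snap("top",6);pickle.dump((t,s),open("c5.pkl","wb"))
q=r.sense();print(q["time_s"],q["ee_pos"],q["ft_force"])
for b in blobs(t["color"],(330,205,385,260),140,255,25): print("plate",b["a"],b["c"],loc(plane(t,b["box"],.1)).round(1).tolist())
for nm,b in(("A",(357,196,366,204)),("B",(347,258,356,267))):
    for k in blobs(t["color"],b,112,255,3)[:2]: print(nm,k["a"],k["c"],loc(plane(t,[k["c"]],.075)))
ys=np.arange(-44,45,2)
print("plate y",prof(t,[-2,0,2],ys,.1).tolist())
# along x at several y: swap by using scalar ys
xs=np.arange(-30,31,2)
for Y in(-30,-15,0,15,30): print(Y,[int(prof(t,[x],[Y-2,Y,Y+2],.1).mean()) for x in xs])
print("frame",prof(t,[-207,-204,-201],ys,.098).tolist())
E
```

```text
18.9 [ 0.3942 -0.3978  0.1961] [-0.6067 -0.5175  0.0001]
plate 99.75 [357.1382 229.0962] [[-6.5, -32.3], [-3.7, 37.0], [7.8, 36.6], [4.9, -32.7]]
plate 40.84375 [335.29   243.5651] [[-56.0, -49.2], [-58.3, -30.6], [-32.2, -27.4], [-29.9, -46.0]]
A 9.4375 [360.625 199.375] [[ 0.1281 75.1682]]
A 9.3125 [364.125 199.5  ] [[ 8.3057 76.1024]]
B 9.0625 [351.    258.875] [[ -2.0988 -66.5001]]
B 8.53125 [351.375 262.375] [[ -0.0586 -74.4429]]
plate y [75, 77, 75, 74, 85, 114, 144, 158, 162, 162, 161, 159, 159, 159, 159, 160, 162, 162, 161, 160, 160, 160, 160, 161, 162, 162, 161, 159, 160, 160, 160, 161, 162, 163, 163, 163, 162, 161, 161, 155, 144, 129, 111, 96, 88]
-30 [134, 129, 116, 96, 79, 75, 75, 76, 75, 74, 71, 77, 102, 135, 153, 158, 152, 128, 91, 68, 70, 83, 101, 119, 128, 129, 128, 126, 121, 116, 111]
-15 [140, 137, 124, 99, 79, 75, 75, 73, 71, 68, 67, 77, 104, 138, 158, 163, 157, 131, 94, 71, 73, 83, 103, 124, 135, 137, 137, 138, 139, 136, 131]
0 [138, 137, 124, 101, 80, 75, 75, 74, 72, 67, 67, 78, 104, 136, 157, 164, 160, 136, 101, 76, 76, 85, 106, 127, 137, 138, 137, 135, 135, 133, 128]
15 [138, 137, 125, 101, 81, 76, 76, 75, 73, 71, 70, 80, 105, 136, 158, 164, 158, 136, 105, 81, 78, 85, 104, 124, 134, 133, 127, 121, 119, 119, 119]
30 [137, 136, 135, 134, 134, 133, 134, 130, 125, 120, 114, 111, 116, 138, 156, 164, 162, 155, 144, 138, 136, 136, 136, 136, 136, 133, 127, 120, 110, 99, 97]
frame [137, 137, 131, 120, 123, 131, 115, 82, 66, 72, 76, 75, 72, 68, 65, 63, 64, 64, 63, 63, 63, 63, 63, 64, 64, 64, 64, 63, 63, 63, 64, 63, 64, 66, 68, 76, 95, 113, 123, 124, 124, 124, 127, 132, 135]
```

```bash
python3 - <<'E'
from prof import *
t,s=pickle.load(open("c5.pkl","rb"))
ys=np.arange(-44,45,2);print(ys.tolist())
print("foot -16",prof(t,[-18,-16,-14],ys,.012).tolist())
print("foot -11",prof(t,[-11],ys,.012).tolist())
print("foot +16",prof(t,[13,15,17],ys,.012).tolist())
for x in(-3,0,3):print("plate",x,prof(t,[x],ys,.1).tolist())
# side view plate: bright top/face corners
for b in blobs(s["color"],(285,160,360,260),165,255,40)[:3]: print(b["a"],b["box"].round(1).tolist())
print(proj(s,[[*(M+n*.035),.1],[*(M-n*.035),.1],[*(M+n*.035),.012],[*(M-n*.035),.012],[*(M+n*.075),.075],[*(M-n*.075),.075]]).round(1).tolist())
g=cv2.cvtColor(s["color"],cv2.COLOR_BGR2GRAY)
for v in(200,204,208):print(v,g[v,285:360].tolist())
E
```

```text
[-44, -42, -40, -38, -36, -34, -32, -30, -28, -26, -24, -22, -20, -18, -16, -14, -12, -10, -8, -6, -4, -2, 0, 2, 4, 6, 8, 10, 12, 14, 16, 18, 20, 22, 24, 26, 28, 30, 32, 34, 36, 38, 40, 42, 44]
foot -16 [129, 126, 126, 128, 128, 124, 111, 90, 76, 74, 76, 78, 79, 79, 79, 77, 76, 76, 76, 76, 78, 80, 78, 77, 77, 75, 76, 77, 79, 78, 78, 77, 77, 76, 76, 78, 83, 94, 110, 123, 127, 129, 133, 136, 137]
foot -11 [127, 126, 126, 128, 129, 126, 110, 89, 77, 77, 76, 76, 76, 76, 75, 72, 70, 71, 72, 72, 74, 73, 73, 73, 72, 73, 72, 74, 75, 74, 73, 74, 72, 72, 74, 74, 80, 94, 109, 117, 121, 123, 127, 131, 133]
foot +16 [116, 117, 113, 108, 107, 105, 93, 77, 68, 70, 74, 72, 70, 70, 69, 70, 71, 72, 74, 76, 75, 74, 74, 74, 76, 79, 80, 78, 77, 75, 74, 75, 75, 77, 81, 84, 89, 99, 115, 130, 137, 137, 137, 137, 137]
plate -3 [78, 77, 75, 73, 81, 109, 136, 149, 153, 153, 154, 155, 155, 153, 150, 149, 151, 153, 156, 156, 155, 152, 149, 149, 151, 153, 153, 153, 153, 151, 149, 148, 150, 153, 153, 152, 152, 149, 149, 147, 141, 131, 119, 106, 94]
plate 0 [74, 77, 75, 74, 86, 117, 148, 162, 164, 164, 166, 164, 16
[... 906 characters left out ...]
 122, 123]
204 [132, 109, 98, 85, 54, 29, 23, 21, 22, 23, 27, 73, 130, 146, 142, 135, 133, 131, 129, 129, 127, 110, 90, 83, 81, 82, 83, 82, 83, 82, 83, 83, 82, 82, 83, 83, 83, 83, 80, 80, 81, 83, 86, 90, 97, 111, 124, 140, 153, 135, 113, 123, 129, 130, 129, 129, 131, 131, 129, 130, 130, 129, 129, 129, 129, 125, 119, 116, 117, 117, 117, 115, 115, 116, 116]
208 [150, 150, 144, 116, 64, 32, 24, 21, 21, 24, 26, 64, 118, 145, 152, 152, 148, 148, 146, 141, 131, 112, 91, 84, 82, 82, 82, 82, 82, 83, 82, 82, 82, 82, 83, 82, 82, 80, 82, 83, 82, 82, 83, 83, 82, 82, 82, 83, 81, 81, 97, 121, 128, 130, 131, 131, 131, 132, 131, 130, 127, 124, 121, 118, 117, 117, 117, 118, 118, 118, 116, 115, 118, 117, 118]
```

The foot spans −31 to +31 mm about the line, and the plate spans −5.3 to +5.1 mm along it with parallel edges. The side view agrees and the lens hasn't moved, so I'm handing in.

```bash
python3 -c "
from plant import r
print(r.close_job())"
```

```text
the job is handed in; nothing more can be done
None
```

The job is handed in at about 19 s on the robot's clock: the lens holder stands flush against the bar, centred on the laser's line to within about 1 mm, and the screen stands square and midway between the pillars to within about 1 mm.

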